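# Vent the pressure cooker and hold its float pin down

### The job

The pressure cooker on the hob is done and has to be vented before anyone opens it. Turn the bar-shaped release dial on its lid clockwise past its click and on to its stop; then take the wooden spatula out of its block, keep it upright, and with the end of its handle gently press the sticky float pin on the lid well down into its rubber grommet. Finish still holding the pin down like that with the upright spatula in the gripper, and leave the casserole, the jar and the pepper mill alone.

Things in the scene. Friction and masses are not known exactly. Their poses are not given: they have to be found in the camera images.
- cooker: closed stainless pressure cooker, 226 mm across its lid, two side handles, fixed on one of the two front burners. Origin: centre of its underside, 51 mm above the worktop, z up. Across its lid (top at 114 mm) lies a black module, 146 mm along y, 62 along x, top at 120 mm, with the dial at y = -36 mm and the float pin at y = +40 mm (x = 0). The dial's top, the highest point, is at 156 mm
- dial_grip (a point): point on the upright axis of the release dial, at the height to grip it: a black bar 46 mm long (along this point's x, which turns with the dial), 13 mm thick (y) and 29 mm high above a flat disc 46 mm across and 6 mm high. The point is 18 mm above the disc's top face and 11 mm below the top of the bar
- dial (a joint): angle of the release dial: about 0 as found (cook), grows as the dial turns clockwise seen from above, 1.2 rad at the end stop (release). It turns freely up to 0.3 rad; there a sprung ball catches it and resists with up to 0.13 N m as far as 0.6 rad, then clicks over and pushes it on to 0.9 rad; from there it turns freely to the stop and stays where it is left
- pin_top (a point): centre of the flat top of the float pin, a steel pin with a head 12 mm across. It stands up 4 mm above the rim of a black rubber grommet (inner width 21 mm, outer 31 mm, rim 10 mm above the module)
- float_pin (a joint): how far the float pin is pressed down, 0 (up) to 0.008 m (its stop). Its spring pushes back with 1.8 N at the start of the travel and 4.2 N at the end; let go, it comes up again. Half-way down its top is level with the grommet's rim
- block: dark wooden utensil block, 64 x 64 mm, 52 mm high, fixed on the worktop left or right of the hob. Origin: centre of its underside. In the middle of its top is a round hole 15 mm wide and 44 mm deep in which the spatula stands. Wall cupboards hang behind it (fronts at x = 0.57, handles at x = 0.53, from z = 0.51 up): once the spatula is out, bring it towards the robot before raising it higher
- spatula_blade (a point): centre of the flat blade of the wooden spatula, which stands upright in the block with its blade up: blade 44 mm wide (this point's x), 8 mm thick (y), 62 mm high (z up), so that it reaches 31 mm above and below this point. The spatula is 166 mm long and weighs about 45 g; the round handle below is 10 to 12 mm thick, under the blade a 28 mm wide shoulder ends 41 mm below this point
- spatula_tip (a point): lower end of the spatula's handle, 135 mm straight below spatula_blade on the same axis: a rounded end, 11 mm thick 2 mm up and 7 mm flat at the very end. It stands on the bottom of the hole, 8 mm above the worktop
- casserole: dark casserole with lid and knob, 186 mm across, 125 mm high, fixed on the other front burner: a bystander. Origin: centre of its underside
- honey_jar: round jar with a dark lid, 70 mm across, 104 mm high, on the worktop on the other side of the hob from the block: a bystander. Origin: centre of its underside
- pepper_mill: wooden pepper mill, 58 mm across, 150 mm high, on the worktop left of the hob, farther back: a bystander. Origin: centre of its underside
Mind the look-alikes: they are no part of the job. What is shaped like the block but pink is not meant.

How it is judged:
By the outcome, as a careful person would: the job done as asked, in the order asked, and still so for the second after the job is handed in, while the arm keeps its last pose, push and grip.
It also fails if it takes over 56 s, if anything falls off the work surface, if the arm or the gripper's body presses on something with over 40 N, if the wrist force passes 120 N, or if a joint passes its speed limit or range.

### The arm

A 7-joint arm with a two-finger parallel gripper is mounted at the origin on a cart in front of the work surface, level with it; the furniture and walls round the work are solid. World frame = base frame: x ahead of the robot, y to its left, z up, the work surface at z = 0. Lengths are in m, angles in rad, forces in N, time in s.
With the tool pointing down it reaches from about 0.4 to 0.875 m from the base axis. Payload 19.3 kg.
Tool frame: the origin (TCP) lies at the very end of the fingers, on their centre line; the grasp point (between the pads) lies 19 mm behind it; z points along the fingers, y is the line along which they close (so a half turn about z gives the same grasp; the last joint's range is limited). The gripper opens to 85 mm and grips with 20 to 120 N. Pads are 22 mm wide; open, the fingers measure 114 mm over their backs; the gripper's body (76 mm by 85 mm) begins 54 mm behind the grasp point. The pads swing forward as they close: fully open they stand 13 mm farther back than shut.
Start: joints at [-1.382, 0.521, -0.036, 1.599, 0.021, 1.021, -0.113], TCP at [0.16, 0.604, 0.201] pointing down, gripper open.
Joint ranges: [-2.91, 2.91], [-0.3, 2.13], [-1.5, 1.42], [0.17, 2.43], [-1.26, 4.41], [0.16, 1.93], [-2.52, 2.52]. Speed limits (rad/s): [1.89, 1.89, 2.39, 2.39, 3.01, 3.01, 3.01].

### API

Orientations are given as [roll, pitch, yaw] about the fixed x, y, z axes, in that order (R = Rz(yaw) Ry(pitch) Rx(roll)).
In Python, from workcell import bot gives the robot as it stands. The module is installed in compiled form; this text tells all that it offers.
- The arm moves only by the tool apply_moves, never from a script. Its arguments are lists of equal length, an entry for each row: "claw": the finger opening in m, from 0 to 0.0854; "xyz": the shift along the tool's x, y, z in m, a list of three; "twist": the turn, a rotation vector about the tool's x, y, z in rad, a list of three. A call has 1 to 20 rows; each row shifts and turns the commanded pose from where the row before left it, along the tool's axes as they then stand; what a row does not reach is not made up. A row lasts 1/10 s, in which the tool goes at most 50 mm and 8.59 degrees, less where a joint would pass 70% of its speed; a pose out of reach is approached as far as the arm can. A call with a gripper value outside its range is refused whole. The fingers move at their own pace and stop on an object; "force" is the grip in N (left out, the last holds). Time passes only in rows, so rows that do not move let the fingers close. It gives the time, the measured TCP pose, the force, the opening and the grip force at its end, in the units of the state.
- bot.observe(): the state, without advancing time (a new reading comes with each control period).
- bot.grab_frame(name): name is "scene" or "top"; returns a dict with "img" (480x640x3 uint8, red, green, blue), "vfov" (degrees; the focal length in pixels is half the picture's height over the tangent of half this angle, whatever the lens; pixels are square), "cx", "cy" (the principal point, pixels), "view" (4x4, takes a point from world to camera coordinates). Camera axes: x right, y up, looking along -z (the intrinsics and any distortion apply to the point x, -y, -z); pixel columns grow to the right and rows downward; lengths in m; the calibration is good to about 2 mm. A picture is of the moment at which its call begins. There is no depth.
- bot.job_done(): hands the job in; it is judged then, once.
Trained networks look in the newest picture that a camera, given by its name, has taken for a name from the list of things; names that differ only in an ending like _2 or _b are one class to them, and where a whole thing is asked for, a point or a joint stands for the part that bears it (a point fixed in the world has none). Each returns a list of dicts, best first, with "score" (0 to 1); they miss things now and then, are a little off and sometimes report something else, mostly with a low value. They report only what shows in the picture. A call takes as long as a camera call. They do not tell look-alikes from the thing itself.
- bot.find_in(camera, query): "position" ([x, y, z] in m, in world coordinates, good to about 4 mm: the middle of the surface that is visible of it).
The state is a dict: "clock": time; "qpos": joint angles; "qd": joint speeds; "joint_efforts": joint torques, N m; "position": TCP position; "tool_rot": TCP orientation; "force": force on the tool from outside, world axes, zero at the start; "moment": the same for the moment, N m; "grip_width": finger opening in m; "finger_force": force on a finger pad.
Only numpy, scipy, OpenCV 4.12 (cv2) and the standard library are available. Lean on these libraries where they do the work, as an engineer would, in place of code of your own. Each camera call takes 0.05 s, during which the arm holds its last target. There are 200 camera calls.

## Working session

There is one attempt and no reset: what is moved stays moved. The work goes in short steps, Python scripts to look and compute and a tool call to move; the robot and the scene stay as the last step left them, time stands still between calls to the robot, and variables do not carry over. Pictures are saved under pics/ and viewed, at most 10 in all, crops included, and the job is handed in when it is done.

Besides the shell and the picture viewer there is one more tool, called after "Request:" in YAML: its name, and indented under it one key for each argument. apply_moves: Moves the arm, as the interface text tells. Its arguments: {"type":"object","properties":{"claw":{"type":"array"},"xyz":{"type":"array"},"twist":{"type":"array"},"force":{"type":"number"}},"required":["claw","xyz","twist"]}

```bash
mkdir -p pics; cat > h.py <<'E'
import numpy as np, cv2
from workcell import bot
from scipy.spatial.transform import Rotation as R
def snap(name,fn):
    f=bot.grab_frame(name); cv2.imwrite('pics/'+fn,f['img'][:,:,::-1]); return f
E
python3 - <<'E'
from h import *
for n in ('scene','top'):
    f=snap(n,n+'0.png'); print(n,{k:np.round(v,4).tolist() for k,v in f.items() if k!='img'}, [k for k in f])
    for q in ['cooker','dial_grip','pin_top','block','spatula_blade','casserole','honey_jar','pepper_mill']:
        print(q,[(np.round(d['position'],3).tolist(),round(d['score'],2)) for d in bot.find_in(n,q)])
print(bot.observe())
E
```

```text
scene {'vfov': 49.0683, 'cx': 322.484, 'cy': 236.6841, 'view': [[0.8418, -0.5395, -0.0179, -0.4725], [0.4318, 0.6529, 0.6223, -0.3236], [-0.3241, -0.5316, 0.7825, -1.311], [0.0, 0.0, 0.0, 1.0]]} ['img', 'vfov', 'cx', 'cy', 'view']
cooker [([0.461, 0.135, 0.156], 0.79)]
dial_grip [([0.459, 0.138, 0.191], 0.58)]
pin_top []
block [([0.681, 0.001, 0.051], 0.96), ([0.41, 0.374, 0.05], 0.57)]
spatula_blade [([0.427, 0.376, 0.139], 0.66)]
casserole [([0.473, -0.194, 0.141], 0.97), ([0.409, 0.372, 0.049], 0.35)]
honey_jar [([0.426, -0.404, 0.099], 0.88)]
pepper_mill [([0.648, 0.409, 0.068], 0.7)]
top {'vfov': 45.127, 'cx': 329.918, 'cy': 240.516, 'view': [[0.0109, -0.9999, 0.0048, 0.0069], [0.9179, 0.0119, 0.3966, -0.5497], [-0.3967, 0.0001, 0.918, -1.4039], [0.0, 0.0, 0.0, 1.0]]} ['img', 'vfov', 'cx', 'cy', 'view']
cooker [([0.459, 0.174, 0.161], 0.95), ([0.418, 0.375, 0.053], 0.58), ([0.458, 0.141, 0.181], 0.3)]
dial_grip [([0.46, 0.144, 0.187], 0.76)]
pin_top []
block [([0.676, 0.016, 0.051], 0.78), ([0.415, 0.375, 0.054], 0.67), ([0.425, -0.385, 0.095], 0.46)]
spatula_blade [([0.426, 0.375, 0.16], 0.49)]
casserole [([0.476, -0.169, 0.14], 0.77)]
honey_jar [([0.425, -0.385, 0.097], 0.82)]
pepper_mill [([0.643, 0.416, 0.085], 0.93)]
{'clock': 0.9, 'qpos': array([-1.38222577,  0.52142652, -0.03628345,  1.59948929,  0.02121285,
        1.02108292, -0.11276893]), 'qd': array([-0.00070071, -0.00095934, -0.0002607 , -0.00149956,  0.00049393,
       -0.00042766, -0.00067313]), 'joint_efforts': array([-7.13377285e-04, -9.26831532e+01,  1.97800688e+00, -3.70254993e+01,
        1.82482100e-02,  1.82751432e-03,  2.17483000e-05]), 'position': array([0.15996905, 0.60418215, 0.20067828]), 'tool_rot': array([-3.14157297e+00,  1.89346242e-05,  2.88280242e+00]), 'force': array([-0.29248538,  0.71668226, -0.64493899]), 'moment': array([-0.00301618,  0.02000742,  0.0023997 ]), 'finger_force': 0.0, 'grip_width': 0.08530077619980025}
```

View pics/scene0.png

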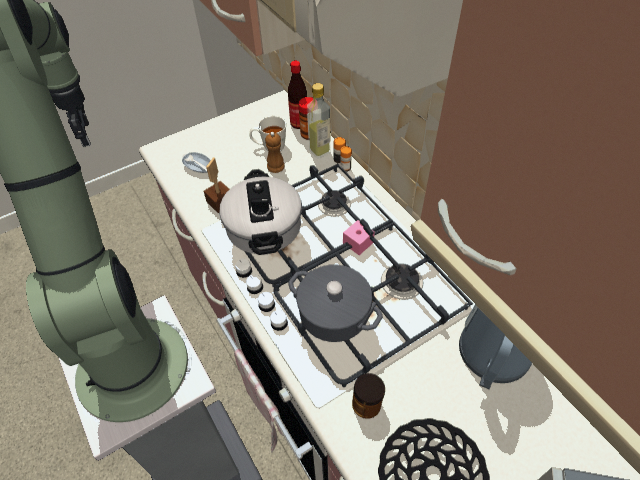

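View pics/top0.png

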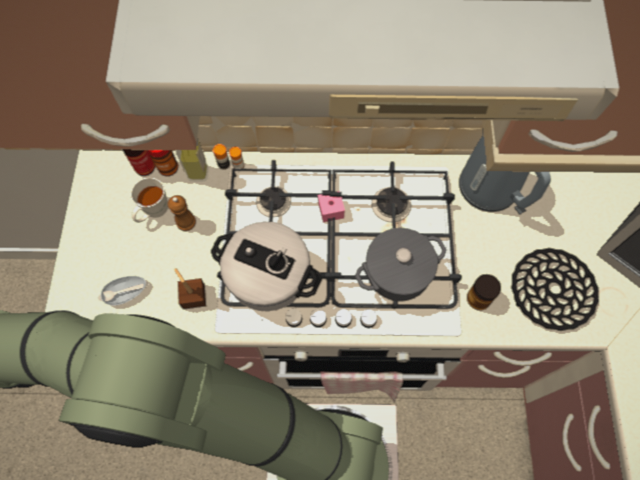

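The scene view shows the cooker at (262,213), the brown block with the spatula at (216,190) and the casserole at (335,298). Candidates for the block are the brown one at scene (217,198) / top (191,292), and the pink cube at scene (358,237) / top (332,206). I choose the brown one, because the pink one is excluded by the task. The white spoon rest at top (124,290) isn't the spatula. I'll check this in a close crop.

```bash
python3 - <<'E'
from h import *
a=cv2.imread('pics/top0.png')[210:320,165:325]; b=cv2.imread('pics/scene0.png')[145:255,190:310]
a=cv2.resize(a,None,fx=5,fy=5,interpolation=cv2.INTER_CUBIC); cv2.imwrite('pics/c1.png',a)
b=cv2.resize(b,None,fx=5,fy=5,interpolation=cv2.INTER_CUBIC); cv2.imwrite('pics/c2.png',b)
E
```

```text
(no output)
```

View pics/c1.png

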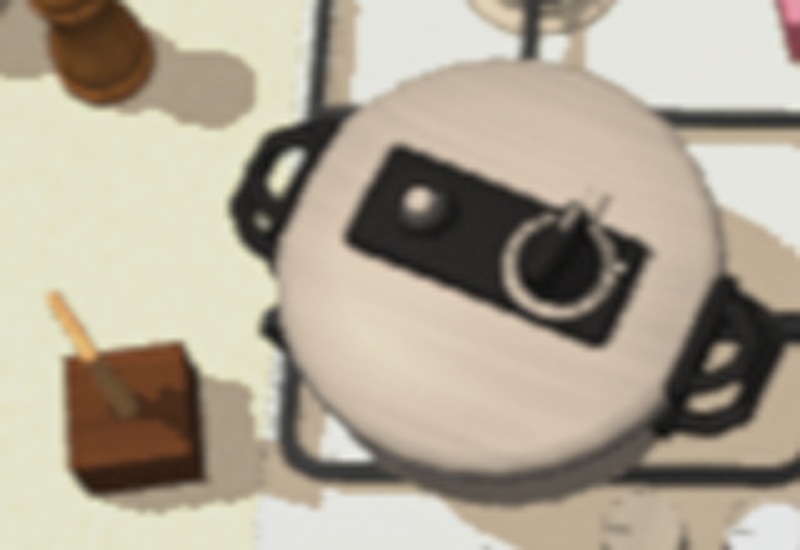

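View pics/c2.png

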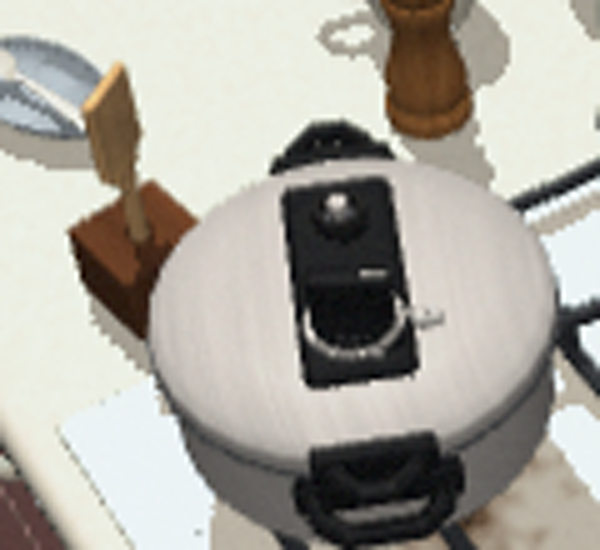

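The top crop shows the module corners at (398,145), (652,248), (604,348) and (347,240), the pin at (422,200), the dial disc at about (558,265) and the brown block at (130,410). The spatula blade is seen nearly edge-on. The scene crop confirms that the brown block holds the spatula.

```bash
cat >> h.py <<'E'
def ray(f,u,v):
    F=240/np.tan(np.radians(f['vfov']/2)); V=np.array(f['view'])
    d=V[:3,:3].T@np.array([(u-f['cx'])/F,-(v-f['cy'])/F,-1.]); return -V[:3,:3].T@V[:3,3],d
def onz(f,u,v,z):
    o,d=ray(f,u,v); return o+d*(z-o[2])/d[2]
def proj(f,p):
    F=240/np.tan(np.radians(f['vfov']/2)); V=np.array(f['view']); c=V[:3,:3]@np.array(p)+V[:3,3]
    return f['cx']-F*c[0]/c[2], f['cy']+F*c[1]/c[2]
E
python3 - <<'E'
from h import *
t=bot.grab_frame('top'); s=bot.grab_frame('scene')
T=lambda x,y:(165+x/5,210+y/5); S=lambda x,y:(190+x/5,145+y/5)
for n,f,g,C in (('top',t,T,[(398,145),(652,248),(604,348),(347,240)]),('scene',s,S,[(283,190),(390,177),(417,370),(306,388)])):
    P=np.array([onz(f,*g(*c),.171) for c in C])[:,:2]; print(n,P.round(4).tolist(),'ctr',P.mean(0).round(4),[np.linalg.norm(P[i]-P[i-1]).round(3) for i in range(4)])
print('yaw top/scene')
print('pin',onz(t,*T(424,198),.183)[:2],onz(s,*S(338,205),.183)[:2])
print('block top ctr', [onz(t,*T(*c),.052)[:2].round(4).tolist() for c in [(65,357),(184,343),(200,437),(75,455)]])
print('block scene', [onz(s,*S(*c),.052)[:2].round(4).tolist() for c in [(70,230),(150,182),(205,230)]])
print('hole',onz(t,*T(128,413),.052)[:2],onz(s,*S(140,237),.052)[:2])
print('blade top (z.174)',onz(t,*T(54,296),.174)[:2],onz(s,*S(120,65),.174)[:2],onz(s,*S(88,107),.174)[:2])
E
```

```text
top [[0.5262, 0.2285], [0.4721, 0.0986], [0.4192, 0.1203], [0.4744, 0.2503]] ctr [0.473  0.1744] [np.float64(0.056), np.float64(0.141), np.float64(0.057), np.float64(0.141)]
scene [[0.4734, 0.2483], [0.528, 0.2241], [0.4711, 0.0921], [0.4167, 0.1134]] ctr [0.4723 0.1695] [np.float64(0.146), np.float64(0.06), np.float64(0.144), np.float64(0.058)]
yaw top/scene
pin [0.49250704 0.21172067] [0.48910158 0.21007669]
block top ctr [[0.4526, 0.416], [0.4612, 0.3536], [0.4091, 0.34], [0.3984, 0.4046]]
block scene [[0.3895, 0.4028], [0.4485, 0.4128], [0.4587, 0.3568]]
hole [0.42180665 0.37926415] [0.42282916 0.3736273 ]
blade top (z.174) [0.44179849 0.39133456] [0.44022654 0.38790639] [0.40989035 0.36632338]
```

```bash
cat >> h.py <<'E'
def go(p,yaw,fromyaw=None):
    "turn about tool z first, then shift in the new tool frame; tool straight down"
    o=bot.observe(); Rc=R.from_euler('xyz',o['tool_rot']); Rt=R.from_euler('xyz',[np.pi,0,yaw])
    print('pos',o['position'].round(4),'rot',o['tool_rot'].round(4),'q',o['qpos'].round(2),'F',o['force'].round(1),'w',round(o['grip_width'],4),'t',o['clock'])
    print('twist',(Rc.inv()*Rt).as_rotvec().round(4),'shift after',Rt.inv().apply(np.array(p)-o['position']).round(4))
E
python3 - <<'E'
from h import *
go([.459,.139,.28],2.744)
f=bot.grab_frame('scene'); t=bot.grab_frame('top')
g=f['img'][150:200,200:230]; g2=t['img'][262:300,170:200]
# spatula blade top-edge corners guess check: project model for several blade yaws
for y in (20,36,50,65):
    a=np.radians(y); u=np.array([np.cos(a),np.sin(a),0])*.022
    for n,c,off in(('top',t,(165,210)),('scene',f,(190,145))):
        print(y,n,[tuple(((np.array(proj(c,np.array([.424,.376,z])+s*u))-off)*5).round(0)) for z in(.174,.112) for s in(1,-1)])
E
```

```text
pos [0.16   0.6042 0.2007] rot [-3.1416 -0.      2.8827] q [-1.38  0.52 -0.04  1.6   0.02  1.02 -0.11] F [-0.4  0.2 -0.2] w 0.0857 t 1.0
twist [-0.     -0.      0.1387] shift after [-0.4558 -0.3131 -0.0793]
20 top [(np.float64(71.0), np.float64(291.0)), (np.float64(92.0), np.float64(371.0)), (np.float64(99.0), np.float64(333.0)), (np.float64(120.0), np.float64(411.0))]
20 scene [(np.float64(130.0), np.float64(66.0)), (np.float64(76.0), np.float64(109.0)), (np.float64(149.0), np.float64(143.0)), (np.float64(96.0), np.float64(186.0))]
36 top [(np.float64(59.0), np.float64(296.0)), (np.float64(104.0), np.float64(365.0)), (np.float64(88.0), np.float64(339.0)), (np.float64(131.0), np.float64(406.0))]
36 scene [(np.float64(122.0), np.float64(63.0)), (np.float64(85.0), np.float64(113.0)), (np.float64(140.0), np.float64(140.0)), (np.float64(105.0), np.float64(189.0))]
50 top [(np.float64(50.0), np.float64(303.0)), (np.float64(112.0), np.float64(358.0)), (np.float64(79.0), np.float64(345.0)), (np.float64(140.0), np.float64(399.0))]
50 scene [(np.float64(113.0), np.float64(61.0)), (np.float64(93.0), np.float64(114.0)), (np.float64(132.0), np.float64(138.0)), (np.float64(113.0), np.float64(191.0))]
65 top [(np.float64(43.0), np.float64(312.0)), (np.float64(120.0), np.float64(349.0)), (np.float64(72.0), np.float64(354.0)), (np.float64(147.0), np.float64(390.0))]
65 scene [(np.float64(103.0), np.float64(62.0)), (np.float64(103.0), np.float64(114.0)), (np.float64(122.0), np.float64(138.0)), (np.float64(123.0), np.float64(191.0))]
```

Request:
apply_moves:
  claw: [0.045,0.045,0.045,0.045]
  xyz:
    - [0,0,-0.02]
    - [0,0,-0.03]
    - [0,0,-0.03]
    - [0,0,-0.02]
  twist:
    - [0,0,0.069]
    - [0,0,0.07]
    - [0,0,0]
    - [0,0,0]
  force: 40

```text
clock: 1.5
position: [0.16, 0.6045, 0.3028]
tool_rot: [3.14, -0.0, 2.744]
force: [-0.4, -0.4, 0.6]
grip_width: 0.0449
finger_force: 0.0
```

Request:
apply_moves:
  claw: [0.045,0.045,0.045,0.045,0.045,0.045,0.045,0.045,0.045,0.045,0.045,0.045,0.045,0.045,0.045,0.045,0.045,0.045,0.045,0.045]
  xyz:
    - [-0.012,-0.008,0.001]
    - [-0.024,-0.0165,0.001]
    - [-0.024,-0.0165,0.001]
    - [-0.024,-0.0165,0.001]
    - [-0.024,-0.0165,0.001]
    - [-0.024,-0.0165,0.001]
    - [-0.024,-0.0165,0.001]
    - [-0.024,-0.0165,0.001]
    - [-0.024,-0.0165,0.001]
    - [-0.024,-0.0165,0.001]
    - [-0.024,-0.0165,0.001]
    - [-0.024,-0.0165,0.001]
    - [-0.024,-0.0165,0.001]
    - [-0.024,-0.0165,0.001]
    - [-0.024,-0.0165,0.001]
    - [-0.024,-0.0165,0.001]
    - [-0.024,-0.0165,0.001]
    - [-0.024,-0.0165,0.001]
    - [-0.024,-0.0165,0.001]
    - [-0.012,-0.008,0.001]
  twist:
    - [0,0,0]
    - [0,0,0]
    - [0,0,0]
    - [0,0,0]
    - [0,0,0]
    - [0,0,0]
    - [0,0,0]
    - [0,0,0]
    - [0,0,0]
    - [0,0,0]
    - [0,0,0]
    - [0,0,0]
    - [0,0,0]
    - [0,0,0]
    - [0,0,0]
    - [0,0,0]
    - [0,0,0]
    - [0,0,0]
    - [0,0,0]
    - [0,0,0]

```text
clock: 3.5
position: [0.4597, 0.1362, 0.2803]
tool_rot: [-3.141, 0.0, 2.741]
force: [-0.8, -0.2, 0.0]
grip_width: 0.0451
finger_force: 0.0
```

```bash
python3 - <<'E'
from h import *
go([.459,.139,.215],2.744)
a=snap('top','t1.png')['img'][200:300,210:320,::-1];b=snap('scene','s1.png')['img'][145:245,200:310,::-1]
cv2.imwrite('pics/c3.png',cv2.resize(np.hstack([a,b]),None,fx=3.6,fy=3.6,interpolation=cv2.INTER_CUBIC))
E
```

```text
pos [0.4597 0.1362 0.2803] rot [-3.1409e+00  2.0000e-04  2.7411e+00] q [-0.66  0.2   0.3   1.88 -0.07  1.07  0.83] F [-0.8 -0.2  0. ] w 0.0451 t 3.5
twist [-0.0007  0.0002 -0.0029] shift after [0.0017 0.0023 0.0653]
```

View pics/c3.png

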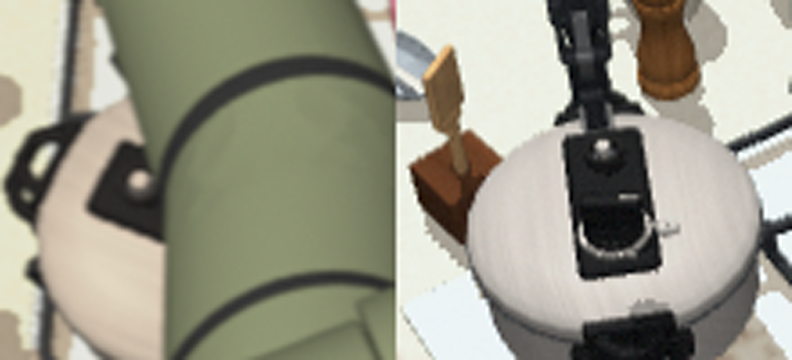

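The scene half shows the gripper above and behind the dial, with the pin at (603,150) and the dial at (615,225). The arm hides the dial in the top view. Alignment is consistent, so I'll descend and close.

Request:
apply_moves:
  claw: [0.045,0.045,0.045,0.045,0.045,0.045,0.045,0.045,0.045]
  xyz:
    - [0.001,0.001,0.01]
    - [0.001,0.001,0.02]
    - [0,0,0.02]
    - [0,0,0.015]
    - [0,0,0.012]
    - [0,0,0.01]
    - [0,0,0.0067]
    - [0,0,0.003]
    - [0,0,0]
  twist:
    - [0,0,-0.003]
    - [0,0,0]
    - [0,0,0]
    - [0,0,0]
    - [0,0,0]
    - [0,0,0]
    - [0,0,0]
    - [0,0,0]
    - [0,0,0]

```text
clock: 4.5
position: [0.458, 0.1416, 0.1839]
tool_rot: [-3.141, -0.0, 2.747]
force: [0.9, -0.6, 0.3]
grip_width: 0.0445
finger_force: 0.0
```

Request:
apply_moves:
  claw: [0.005,0.005,0.005,0.005,0.005,0.005,0.005,0.005]
  xyz:
    - [0,0,0]
    - [0,0,0]
    - [0,0,0]
    - [0,0,0]
    - [0,0,0]
    - [0,0,0]
    - [0,0,0]
    - [0,0,0]
  twist:
    - [0,0,0]
    - [0,0,0]
    - [0,0,0]
    - [0,0,0]
    - [0,0,0]
    - [0,0,0]
    - [0,0,0]
    - [0,0,0]
  force: 30

```text
clock: 5.3
position: [0.458, 0.1416, 0.184]
tool_rot: [3.142, 0.0, 2.747]
force: [-0.5, 0.1, 0.6]
grip_width: 0.005
finger_force: 0.0
```

```bash
python3 - <<'E'
from h import *
o=bot.observe(); print(o['moment'].round(3)); go([.459,.139,.183],2.744)
b=snap('scene','s2.png')['img'][145:245,200:320,::-1]
cv2.imwrite('pics/c4.png',cv2.resize(b,None,fx=5,fy=5,interpolation=cv2.INTER_CUBIC))
E
```

```text
[ 0.063 -0.045 -0.022]
pos [0.458  0.1416 0.184 ] rot [3.1416 0.     2.7468] q [-0.64  0.32  0.27  2.   -0.12  0.83  0.87] F [-0.5  0.1  0.6] w 0.005 t 5.3
twist [0.     0.     0.0028] shift after [-0.0019 -0.002   0.001 ]
```

View pics/c4.png

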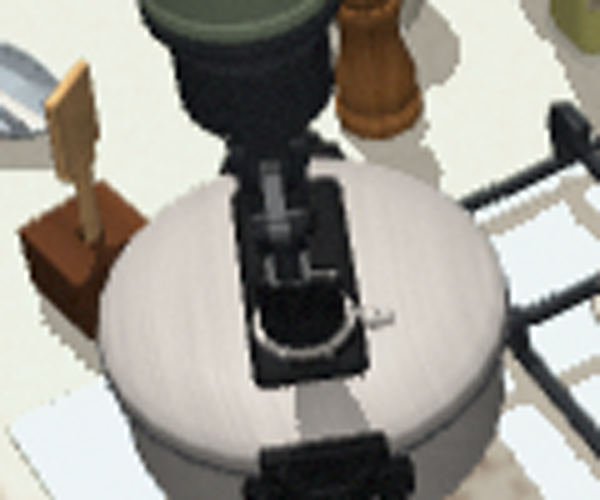

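```bash
python3 - <<'E'
from h import *
f=bot.grab_frame('scene'); P=lambda p:((np.array(proj(f,p))-(200,145))*5).round(0)
o=bot.observe(); p=o['position']; M=R.from_euler('xyz',o['tool_rot'])
print('tcp',P(p),'grasp',P(p+[0,0,.019]),'body',P(p+[0,0,.073]),'pad edges',[P(p+M.apply([s*.011,.0,0])) for s in(1,-1)])
c=np.array([.4727,.172,0]);u=np.array([np.cos(-.398),np.sin(-.398),0]);v=np.array([-u[1],u[0],0])
d=c-.036*v
print('dial',d,'disc ctr',P(d+[0,0,.178]),'bar top corners',[P(d+[0,0,.207]+a*.023*u+b*.0065*v) for a in(1,-1) for b in(1,-1)])
print('pin',P(c+.04*v+[0,0,.185]),c+.04*v)
for n in('scene','top'):
  for q in('dial_grip','cooker','pin_top','float_pin'): print(n,q,[(np.round(k['position'],3),round(k['score'],2)) for k in bot.find_in(n,q)][:2])
cv2.imwrite('pics/c5.png',cv2.resize(f['img'][175:225,225:285,::-1],None,fx=10,fy=10,interpolation=cv2.INTER_CUBIC).clip(0,100)*2)
E
```

```text
tcp [297. 305.] grasp [293. 281.] body [281. 209.] pad edges [array([277., 308.]), array([318., 302.])]
dial [0.45874728 0.13881383 0.        ] disc ctr [302. 315.] bar top corners [array([339., 263.]), array([341., 281.]), array([251., 275.]), array([253., 294.])]
pin [287. 204.] [0.48820302 0.20887352 0.        ]
scene dial_grip [(array([0.46 , 0.136, 0.187]), 0.6)]
scene cooker [(array([0.456, 0.132, 0.16 ]), 0.76)]
scene pin_top []
scene float_pin []
top dial_grip []
top cooker [(array([0.465, 0.241, 0.158]), 0.72)]
top pin_top []
top float_pin []
```

View pics/c5.png

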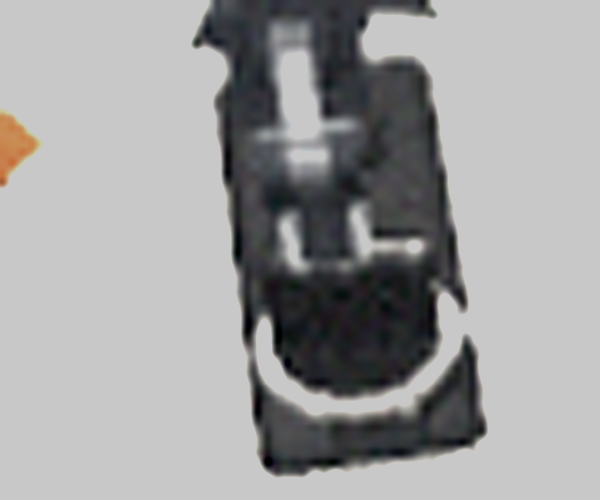

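The bar isn't between the pads, since they closed to 5 mm with no force. The enhanced crop shows the fingertips ending near (320,268), at the top edge of the bar. I'll compare the stored pictures in one composite.

```bash
python3 - <<'E'
from h import *
f=bot.grab_frame('scene')
out=[]
for n,pts in (('scene0',[]),('s1',[(.4597,.1362,.2803)]),('s2',[(.458,.1416,.184)])):
    im=cv2.imread(f'pics/{n}.png')[160:235,232:276]
    im=(255*(im/255.)**.45).astype('uint8'); im=cv2.resize(im,None,fx=6,fy=6,interpolation=cv2.INTER_CUBIC)
    for p in pts:
        for s in (-.0285,0,.0285) if n=='s1' else (0,):
            u,v=proj(f,np.array(p)+s*np.array([.385,.923,0])); cv2.circle(im,(int((u-232+.5)*6),int((v-160+.5)*6)),3,(0,0,255),1)
    out.append(im)
cv2.imwrite('pics/c6.png',np.hstack(out))
E
```

```text
(no output)
```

View pics/c6.png

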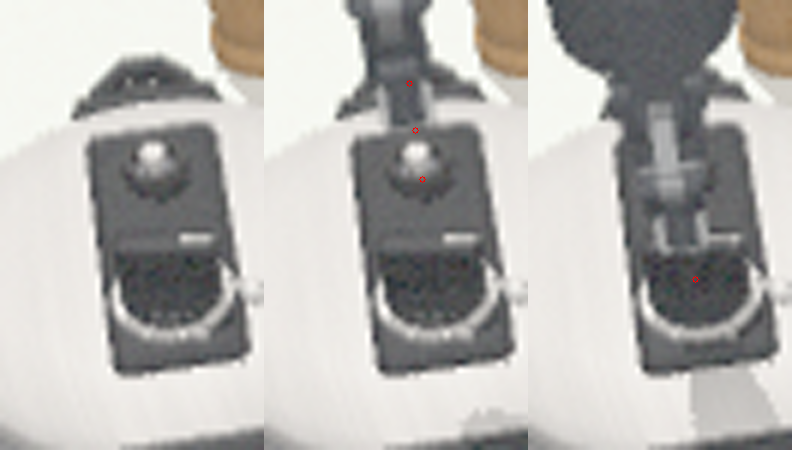

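Comparing the stored pictures, in the middle panel the near fingertip ends at about y=125, where the pose reading predicts about 170. In the right panel it ends at y=250 against a predicted 279. The real fingertips are therefore roughly 20 mm higher than the TCP reading, just above the bar (top strip at y≈240). I'll open and go lower in small, force-checked steps.

Request:
apply_moves:
  claw: [0.045,0.045,0.045,0.045,0.045,0.045]
  xyz:
    - [0,0,0]
    - [0,0,0]
    - [-0.001,-0.001,0]
    - [-0.001,-0.001,0.002]
    - [0,0,0.002]
    - [0,0,0.001]
  twist:
    - [0,0,0]
    - [0,0,0]
    - [0,0,0]
    - [0,0,0]
    - [0,0,0]
    - [0,0,0]

```text
clock: 6.45
position: [0.459, 0.1389, 0.1787]
tool_rot: [-3.141, -0.0, 2.747]
force: [0.0, 0.4, 0.2]
grip_width: 0.0446
finger_force: 0.0
```

Request:
apply_moves:
  claw: [0.045,0.045,0.045]
  xyz:
    - [0,0,0.002]
    - [0,0,0.002]
    - [0,0,0.001]
  twist:
    - [0,0,0]
    - [0,0,0]
    - [0,0,0]

```text
clock: 6.75
position: [0.459, 0.1389, 0.1738]
tool_rot: [-3.141, -0.0, 2.747]
force: [0.5, -0.1, 0.2]
grip_width: 0.0448
finger_force: 0.0
```

Request:
apply_moves:
  claw: [0.005,0.005,0.005,0.005,0.005]
  xyz:
    - [0,0,0]
    - [0,0,0]
    - [0,0,0]
    - [0,0,0]
    - [0,0,0]
  twist:
    - [0,0,0]
    - [0,0,0]
    - [0,0,0]
    - [0,0,0]
    - [0,0,0]

```text
clock: 7.25
position: [0.4604, 0.144, 0.175]
tool_rot: [3.135, 0.001, 2.75]
force: [3.0, 29.8, -0.7]
grip_width: 0.0113
finger_force: 29.7
```

Request:
apply_moves:
  claw: [0.005]
  xyz:
    - [0,0,0]
  twist:
    - [0,0,0]

```text
clock: 7.35
position: [0.4604, 0.144, 0.1749]
tool_rot: [3.135, 0.001, 2.75]
force: [3.8, 29.2, 0.2]
grip_width: 0.0106
finger_force: 29.7
```

```bash
python3 - <<'E'
from h import *
go([.459,.139,.174],2.744); print(bot.observe()['moment'].round(3), bot.observe()['finger_force'])
f=bot.grab_frame('scene')
out=[]
for im in (cv2.imread('pics/scene0.png'),f['img'][:,:,::-1]):
    im=im[180:225,232:276]
    im=(255*(im/255.)**.4).astype('uint8'); im=cv2.resize(im,None,fx=9,fy=9,interpolation=cv2.INTER_CUBIC)
    out.append(im)
cv2.imwrite('pics/c7.png',np.hstack(out))
E
```

```text
pos [0.4604 0.144  0.1749] rot [3.1346e+00 1.1000e-03 2.7503e+00] q [-0.64  0.34  0.27  2.01 -0.13  0.8   0.88] F [ 3.8 29.2  0.2] w 0.0106 t 7.35
twist [0.007  0.0011 0.0063] shift after [-0.0006 -0.0051  0.0009]
[ 6.557 -0.692  0.048] 29.730255603790283
```

View pics/c7.png

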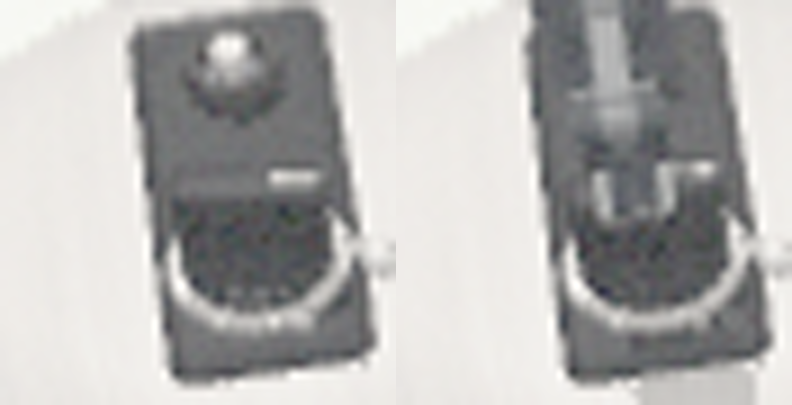

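The right half shows the near finger now in front of the bar, with its tip at about (635,220). The bar is engaged, but the +y side load says the tool must shift about 5 mm along tool y.

Request:
apply_moves:
  claw: [0.005,0.005,0.005,0.005]
  xyz:
    - [0,0.002,0]
    - [0,0.002,0]
    - [0,0.001,0]
    - [0,0,0]
  twist:
    - [0,0,0]
    - [0,0,0]
    - [0,0,0]
    - [0,0,0]

```text
clock: 7.8
position: [0.4607, 0.1449, 0.1747]
tool_rot: [3.14, -0.001, 2.748]
force: [-7.9, 7.1, 15.0]
grip_width: 0.011
finger_force: 31.9
```

```bash
python3 - <<'E'
from h import *
t=bot.grab_frame('top'); s=bot.grab_frame('scene')
T=lambda x,y:(165+x/5,210+y/5); S=lambda x,y:(190+x/5,145+y/5)
def tri(a,b):
    A=np.zeros((3,3));B=np.zeros(3);L=[ray(t,*T(*a)),ray(s,*S(*b))]
    for o,d in L:
        d=d/np.linalg.norm(d);M=np.eye(3)-np.outer(d,d);A+=M;B+=M@o
    x=np.linalg.solve(A,B); g=[np.linalg.norm(np.cross(x-o,d/np.linalg.norm(d))) for o,d in L]; return x.round(4),np.round(g,4)
for n,a,b in [('c0',(398,145),(390,177)),('c1',(652,248),(417,370)),('c2',(604,348),(306,388)),('c3',(347,240),(283,190)),('pin',(424,198),(338,205)),('spat',(54,296),(120,65)),('blk a',(65,357),(150,182)),('blk hole',(128,413),(140,237)),('blk',(184,343),(205,230))]: print(n,*tri(a,b))
o=bot.observe(); print(o['position'],o['force'],o['moment'].round(2),o['qpos'].round(4))
E
```

```text
c0 [0.5297 0.2296 0.1647] [0.0007 0.0007]
c1 [0.4747 0.0991 0.1625] [0.0006 0.0006]
c2 [0.4206 0.1208 0.1626] [0.0015 0.0015]
c3 [0.4747 0.2506 0.1688] [0.0005 0.0005]
pin [0.4912 0.2117 0.182 ] [0.0016 0.0016]
spat [0.4422 0.3922 0.1704] [0.0008 0.0008]
blk a [0.4514 0.4165 0.0492] [0.002 0.002]
blk hole [0.4248 0.3814 0.0438] [0.0003 0.0003]
blk [0.4582 0.3522 0.0574] [0.0011 0.0011]
[0.46070791 0.14491838 0.17465754] [-6.9797297   6.81631905 14.22962417] [ 1.42  1.75 -0.  ] [-0.6393  0.3417  0.2685  2.0035 -0.1252  0.8112  0.8778]
```

Request:
apply_moves:
  claw: [0.04,0.04,0.04,0.04,0.04,0.04]
  xyz:
    - [0,0,0]
    - [0,0,0]
    - [0,0,0.001]
    - [0,0,0.002]
    - [0,0,0.002]
    - [0,0,0]
  twist:
    - [0,0,0]
    - [0,0,0]
    - [0,0,0]
    - [0,0,0]
    - [0,0,0]
    - [0,0,0]

```text
clock: 8.5
position: [0.4609, 0.1434, 0.1686]
tool_rot: [-3.141, -0.0, 2.747]
force: [-0.5, -0.6, 1.0]
grip_width: 0.0397
finger_force: 0.0
```

Request:
apply_moves:
  claw: [0.04,0.04,0.04]
  xyz:
    - [0,0,0.002]
    - [0,0,0.002]
    - [0,0,0]
  twist:
    - [0,0,0]
    - [0,0,0]
    - [0,0,0]

```text
clock: 8.8
position: [0.4609, 0.1435, 0.1647]
tool_rot: [-3.141, -0.0, 2.747]
force: [-0.2, -0.9, 0.5]
grip_width: 0.0401
finger_force: 0.0
```

Request:
apply_moves:
  claw: [0.005,0.005,0.005,0.005,0.005]
  xyz:
    - [0,0,0]
    - [0,0,0]
    - [0,0,0]
    - [0,0,0]
    - [0,0,0]
  twist:
    - [0,0,0]
    - [0,0,0]
    - [0,0,0]
    - [0,0,0]
    - [0,0,0]

```text
clock: 9.3
position: [0.4615, 0.1446, 0.1653]
tool_rot: [3.14, 0.001, 2.747]
force: [1.3, 5.7, 0.8]
grip_width: 0.0124
finger_force: 32.6
```

Gripped cleanly at 12.4 mm. Now I'll turn it clockwise.

Request:
apply_moves:
  claw: [0.005,0.005,0.005,0.005,0.005,0.005,0.005]
  xyz:
    - [0,0.001,0]
    - [0,0,0]
    - [0,0,0]
    - [0,0,0]
    - [0,0,0]
    - [0,0,0]
    - [0,0,0]
  twist:
    - [0,0,0.05]
    - [0,0,0.1]
    - [0,0,0.1]
    - [0,0,0.1]
    - [0,0,0.1]
    - [0,0,0.05]
    - [0,0,0]
  force: 50

```text
clock: 10.0
position: [0.4619, 0.1452, 0.1654]
tool_rot: [3.14, 0.0, 2.246]
force: [1.8, 3.5, 6.0]
grip_width: 0.0114
finger_force: 54.1
```

Request:
apply_moves:
  claw: [0.005,0.005,0.005,0.005,0.005,0.005,0.005,0.005]
  xyz:
    - [0,0,0]
    - [0,0,0]
    - [0,0,0]
    - [0,0,0]
    - [0,0,0]
    - [0,0,0]
    - [0,0,0]
    - [0,0,0]
  twist:
    - [0,0,0.08]
    - [0,0,0.1]
    - [0,0,0.1]
    - [0,0,0.1]
    - [0,0,0.1]
    - [0,0,0.1]
    - [0,0,0.05]
    - [0,0,0]

```text
clock: 10.8
position: [0.4627, 0.1457, 0.1654]
tool_rot: [3.139, -0.001, 1.617]
force: [6.9, 7.1, -1.1]
grip_width: 0.0114
finger_force: 53.3
```

```bash
python3 - <<'E'
from h import *
go([.461,.143,.165],1.544); print(bot.observe()['moment'].round(3))
E
```

```text
pos [0.4627 0.1457 0.1654] rot [ 3.1388e+00 -1.2000e-03  1.6172e+00] q [-0.85  0.4   0.55  2.02 -0.29  0.8  -0.09] F [ 6.9  7.1 -1.1] w 0.0114 t 10.8
twist [ 0.0027 -0.0013  0.0732] shift after [-0.0027 -0.0016  0.0004]
[ 1.533 -1.449  0.012]
```

Request:
apply_moves:
  claw: [0.005,0.005,0.005,0.005]
  xyz:
    - [0,0,0]
    - [0,0,0]
    - [0,0,0]
    - [0,0,0]
  twist:
    - [0,0,0.04]
    - [0,0,0.04]
    - [0,0,0.03]
    - [0,0,0]

```text
clock: 11.2
position: [0.4628, 0.1457, 0.1654]
tool_rot: [3.139, -0.001, 1.509]
force: [8.7, 5.9, -1.0]
grip_width: 0.0115
finger_force: 53.8
```

```bash
python3 - <<'E'
from h import *
go([.461,.143,.165],1.544); print(bot.observe()['moment'].round(3))
E
```

```text
pos [0.4628 0.1457 0.1654] rot [ 3.1386e+00 -1.4000e-03  1.5090e+00] q [-0.87  0.4   0.58  2.02 -0.3   0.8  -0.18] F [ 8.7  5.9 -1. ] w 0.0115 t 11.2
twist [ 0.003  -0.0013 -0.035 ] shift after [-0.0027 -0.0018  0.0004]
[ 1.544 -1.723  0.766]
```

The stop is reached: the turn is about 1.23 rad and the moment jumped to 0.77 N m. I'll release and lift.

Request:
apply_moves:
  claw: [0.05,0.05,0.05,0.05,0.05,0.05,0.05,0.05,0.05]
  xyz:
    - [0,0,0]
    - [0,0,0]
    - [0,0,0]
    - [0,0,-0.01]
    - [0,0,-0.02]
    - [0,0,-0.03]
    - [0,0,-0.03]
    - [0,0,-0.03]
    - [0,0,-0.02]
  twist:
    - [0,0,0]
    - [0,0,0]
    - [0,0,0]
    - [0,0,0]
    - [0,0,0]
    - [0,0,0]
    - [0,0,0.05]
    - [0,0,0.1]
    - [0,0,0.1]

```text
clock: 12.1
position: [0.4617, 0.1441, 0.3076]
tool_rot: [3.141, -0.002, 1.252]
force: [0.3, -0.4, -0.1]
grip_width: 0.0498
finger_force: 0.0
```

```bash
python3 - <<'E'
from h import *
go([.4245,.378,.30],.63)
f=snap('scene','s3.png'); t=snap('top','t3.png')
p=bot.observe()['position']; print(proj(f,p),proj(t,p))
for n in('scene','top'): print([(np.round(k['position'],3),round(k['score'],2)) for k in bot.find_in(n,'spatula_blade')][:2])
a=f['img'][130:230,215:295,::-1]; a=(255*(a/255.)**.45).astype('uint8')
b=t['img'][200:300,165:245,::-1]
im=cv2.resize(np.hstack([a,b]),None,fx=5,fy=5,interpolation=cv2.INTER_CUBIC)
u,v=proj(f,p); cv2.circle(im,(int((u-214.5)*5),int((v-129.5)*5)),3,(0,0,255),1)
cv2.imwrite('pics/c8.png',im)
E
```

```text
pos [0.4617 0.1441 0.3076] rot [ 3.1406e+00 -1.5000e-03  1.2524e+00] q [-1.02  0.22  0.73  1.84 -0.16  1.14 -0.56] F [ 0.3 -0.4 -0.1] w 0.0498 t 12.1
twist [ 5.000e-04 -1.800e-03  6.224e-01] shift after [ 0.1077 -0.2109  0.0076]
(np.float64(254.81878347940997), np.float64(171.0297224873957)) (np.float64(271.8770979662189), np.float64(241.19250044604738))
[(array([0.431, 0.378, 0.14 ]), 0.71), (array([0.46 , 0.137, 0.158]), 0.16)]
[(array([0.432, 0.374, 0.156]), 0.42)]
```

View pics/c8.png

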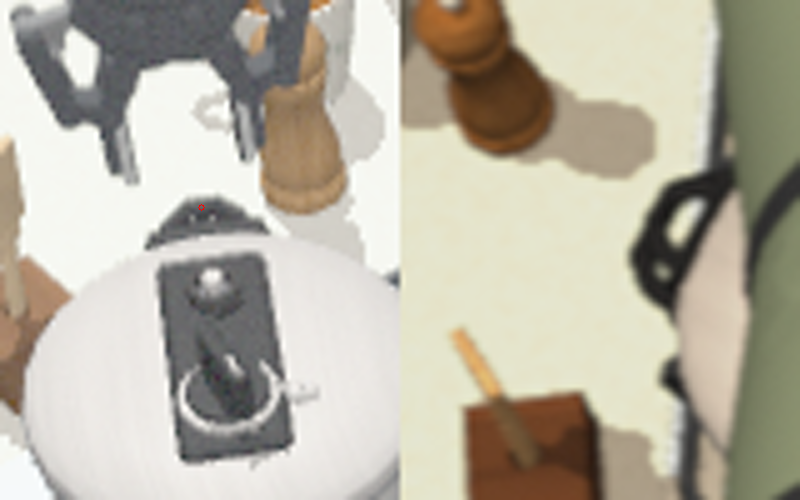

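The left half shows the dial bar now diagonal, so it has turned. The open fingertips are at (130,183) and (245,162), while the reading projects to (201,207), which again puts the real tips about 20 mm above the reading. I'll plan the spatula grasp with that offset.

Request:
apply_moves:
  claw: [0.05,0.05,0.05,0.05,0.05,0.05,0.05,0.05,0.05,0.05,0.05,0.05,0.05,0.05,0.05,0.05,0.05,0.05]
  xyz:
    - [0,0,0]
    - [0,0,0]
    - [0,0,0]
    - [0,0,0]
    - [0,0,0]
    - [0,0,0]
    - [0.0045,-0.009,0.0]
    - [0.011,-0.0215,0.0]
    - [0.011,-0.0215,0.0]
    - [0.011,-0.0215,0.0]
    - [0.011,-0.0215,0.0]
    - [0.011,-0.0215,0.0]
    - [0.011,-0.0215,0.0]
    - [0.011,-0.0215,0.0]
    - [0.011,-0.0215,0.0]
    - [0.011,-0.0215,0.0]
    - [0.0045,-0.0085,0.007]
    - [0,0,0]
  twist:
    - [0,0,0.06]
    - [0,0,0.125]
    - [0,0,0.125]
    - [0,0,0.125]
    - [0,0,0.125]
    - [0,0,0.062]
    - [0,0,0]
    - [0,0,0]
    - [0,0,0]
    - [0,0,0]
    - [0,0,0]
    - [0,0,0]
    - [0,0,0]
    - [0,0,0]
    - [0,0,0]
    - [0,0,0]
    - [0,0,0]
    - [0,0,0]

```text
clock: 14.1
position: [0.4223, 0.3793, 0.2964]
tool_rot: [3.141, 0.002, 0.638]
force: [0.5, 0.3, -1.0]
grip_width: 0.0499
finger_force: 0.0
```

```bash
python3 - <<'E'
from h import *
go([.4255,.3775,.104],.63)
E
```

```text
pos [0.4223 0.3793 0.2964] rot [3.1408e+00 2.1000e-03 6.3760e-01] q [-1.36  0.42  0.75  1.66 -0.31  1.19 -1.47] F [ 0.5  0.3 -1. ] w 0.0499 t 14.1
twist [0.0008 0.0021 0.0076] shift after [0.0015 0.0033 0.1924]
```

Request:
apply_moves:
  claw: [0.05,0.05,0.05,0.05,0.05,0.05,0.05,0.05,0.05,0.05,0.05]
  xyz:
    - [0.0015,0.0033,0.01]
    - [0,0,0.02]
    - [0,0,0.025]
    - [0,0,0.025]
    - [0,0,0.025]
    - [0,0,0.025]
    - [0,0,0.025]
    - [0,0,0.02]
    - [0,0,0.01]
    - [0,0,0.005]
    - [0,0,0]
  twist:
    - [0.001,0.002,0.0076]
    - [0,0,0]
    - [0,0,0]
    - [0,0,0]
    - [0,0,0]
    - [0,0,0]
    - [0,0,0]
    - [0,0,0]
    - [0,0,0]
    - [0,0,0]
    - [0,0,0]

```text
clock: 15.2
position: [0.4269, 0.3765, 0.108]
tool_rot: [-3.141, -0.002, 0.626]
force: [0.0, -0.3, 1.6]
grip_width: 0.0498
finger_force: 0.0
```

Request:
apply_moves:
  claw: [0.002,0.002,0.002,0.002,0.002,0.002,0.002]
  xyz:
    - [0,0,0]
    - [0,0,0]
    - [0,0,0]
    - [0,0,0]
    - [0,0,0]
    - [0,0,0]
    - [0,0,0]
  twist:
    - [0,0,0]
    - [0,0,0]
    - [0,0,0]
    - [0,0,0]
    - [0,0,0]
    - [0,0,0]
    - [0,0,0]
  force: 25

```text
clock: 15.9
position: [0.4264, 0.3776, 0.1085]
tool_rot: [-3.14, -0.003, 0.628]
force: [-2.5, 2.1, 6.8]
grip_width: 0.0075
finger_force: 31.2
```

```bash
python3 - <<'E'
from h import *
go([.4255,.3775,.106],.63); print(bot.observe()['moment'].round(2))
f=snap('scene','s4.png'); t=snap('top','t4.png')
a=f['img'][130:220,180:260,::-1]; b=t['img'][250:310,160:240,::-1]
im=np.vstack([cv2.resize(x,None,fx=4,fy=4,interpolation=cv2.INTER_CUBIC) for x in (a,b)]); cv2.imwrite('pics/c9.png',(255*(im/255.)**.6).astype('uint8'))
E
```

```text
pos [0.4264 0.3776 0.1085] rot [-3.1397e+00 -2.5000e-03  6.2760e-01] q [-1.24  0.64  0.61  1.86 -0.49  0.8  -1.32] F [-2.5  2.1  6.8] w 0.0075 t 15.9
twist [-0.0019 -0.0025 -0.0024] shift after [-0.0008 -0.0004  0.0025]
[0.48 0.9  0.07]
```

Gripped (7.5 mm). All 10 views are used, so I'll work numerically from here. I'll lift the spatula out.

Request:
apply_moves:
  claw: [0.002,0.002,0.002,0.002,0.002,0.002,0.002,0.002,0.002,0.002,0.002]
  xyz:
    - [0,0,0]
    - [0,0,0]
    - [0,0,-0.005]
    - [0,0,-0.01]
    - [0,0,-0.01]
    - [0,0,-0.012]
    - [0,0,-0.012]
    - [0,0,-0.012]
    - [0,0,-0.012]
    - [0,0,-0.007]
    - [0,0,0]
  twist:
    - [0,0,0]
    - [0,0,0]
    - [0,0,0]
    - [0,0,0]
    - [0,0,0]
    - [0,0,0]
    - [0,0,0]
    - [0,0,0]
    - [0,0,0]
    - [0,0,0]
    - [0,0,0]
  force: 45

```text
clock: 17.1
position: [0.4269, 0.3771, 0.189]
tool_rot: [-3.14, -0.003, 0.627]
force: [-0.4, 1.6, -0.6]
grip_width: 0.0074
finger_force: 45.8
```

```bash
python3 - <<'E'
from h import *
go([.39,.36,.25],.63)
for n in('scene','top'):
  f=bot.grab_frame(n)
  for q in('spatula_blade','spatula_tip','block'): print(n,q,[(np.round(k['position'],3),round(k['score'],2)) for k in bot.find_in(n,q)][:2])
p=bot.observe()['position']; print('pred tip',p-[0,0,.1005])
E
```

```text
pos [0.4269 0.3771 0.189 ] rot [-3.1402 -0.0033  0.6271] q [-1.3   0.53  0.69  1.79 -0.41  0.96 -1.39] F [-0.4  1.6 -0.6] w 0.0074 t 17.1
twist [-0.0014 -0.0033 -0.0029] shift after [-0.0399 -0.0079 -0.061 ]
scene spatula_blade [(array([0.428, 0.375, 0.19 ]), 0.45)]
scene spatula_tip [(array([0.427, 0.372, 0.191]), 0.74)]
scene block [(array([0.411, 0.374, 0.051]), 0.87), (array([0.682, 0.001, 0.05 ]), 0.87)]
top spatula_blade [(array([0.46 , 0.144, 0.183]), 0.68)]
top spatula_tip [(array([0.423, 0.374, 0.125]), 0.46)]
top block [(array([0.675, 0.014, 0.05 ]), 0.98), (array([0.416, 0.37 , 0.053]), 0.76)]
pred tip [0.42646076 0.37670551 0.08720066]
```

Request:
apply_moves:
  claw: [0.002,0.002,0.002,0.002,0.002,0.002,0.002,0.002,0.002,0.002,0.002,0.002,0.002,0.002,0.002,0.002,0.002,0.002]
  xyz:
    - [-0.006,-0.001,-0.01]
    - [-0.01,-0.002,-0.015]
    - [-0.01,-0.002,-0.015]
    - [-0.008,-0.002,-0.014]
    - [-0.006,-0.001,-0.016]
    - [0,0.008,-0.014]
    - [0,0.015,-0.014]
    - [-0.001,0.018,-0.014]
    - [-0.001,0.018,-0.012]
    - [-0.001,0.018,-0.01]
    - [-0.001,0.018,-0.006]
    - [-0.001,0.018,-0.004]
    - [-0.001,0.018,0]
    - [-0.001,0.018,0]
    - [0,0.016,0]
    - [0,0.01,0]
    - [0,0.004,0]
    - [0,0,0]
  twist:
    - [0,0,0]
    - [0,0,0]
    - [0,0,0]
    - [0,0,0]
    - [0,0,0]
    - [0,0,0]
    - [0,0,0]
    - [0,0,0]
    - [0,0,0]
    - [0,0,0]
    - [0,0,0]
    - [0,0,0]
    - [0,0,0]
    - [0,0,0]
    - [0,0,0]
    - [0,0,0]
    - [0,0,0]
    - [0,0,0]

```text
clock: 19.3
position: [0.4889, 0.21, 0.3317]
tool_rot: [-3.141, -0.002, 0.626]
force: [-0.4, -0.3, -0.5]
grip_width: 0.007
finger_force: 45.7
```

```bash
python3 - <<'E'
from h import *
go([.490,.212,.30],.63)
p=bot.observe()['position']; print('pred tip',p-[0,0,.1005])
for n in('scene','top'):
  f=snap(n,n+'5.png')
  print(n,'tip px',proj(f,p-[0,0,.1005]),'grip px',proj(f,p+[0,0,.03]),'pin px',proj(f,[.49,.212,.185]))
  g=cv2.cvtColor(f['img'],cv2.COLOR_RGB2HSV)
  u,v=map(int,proj(f,p-[0,0,.07])); x0,y0=u-30,v-30
  H=g[y0:y0+75,x0:x0+60].astype(int); m=((H[...,0]>8)&(H[...,0]<22)&(H[...,1]>90)&(H[...,2]>60))
  k,l,st,_=cv2.connectedComponentsWithStats(m.astype('uint8'))
  for i in range(1,k):
    if st[i,4]>8: print('comp',st[i]+[x0,y0,0,0,0])
  for r in range(0,75,3):
    c=np.where(m[r])[0]
    if len(c): print(r+y0,c.min()+x0,c.max()+x0,end=' | ')
  print()
E
```

```text
pos [0.4889 0.21   0.3317] rot [-3.1406e+00 -1.8000e-03  6.2630e-01] q [-1.14  0.33  0.83  1.69 -0.26  1.23 -1.19] F [-0.4 -0.3 -0.5] w 0.007 t 19.3
twist [-0.0009 -0.0018 -0.0037] shift after [ 0.002  -0.0009  0.0317]
pred tip [0.48889852 0.21003709 0.23124036]
scene tip px (np.float64(255.46529093271747), np.float64(173.39852855121725)) grip px (np.float64(249.24381431696673), np.float64(135.52020296861616)) pin px (np.float64(257.472595517073), np.float64(184.93480362827677))
comp [245 135  12  39 193]
comp [265 135  19  38 534]
comp [224 185   5  10  27]
135 245 278 | 138 245 279 | 141 246 279 | 144 246 279 | 147 248 279 | 150 250 279 | 153 251 280 | 156 251 281 | 159 251 282 | 162 252 283 | 165 252 283 | 168 253 283 | 171 253 279 | 186 224 225 | 189 224 228 | 192 224 225 | 
top tip px (np.float64(247.93804635112306), np.float64(243.3119903431833)) grip px (np.float64(240.46355449932335), np.float64(219.95507159370462)) pin px (np.float64(249.52111007090906), np.float64(250.22640804132726))
```

The tip lies within 1 px of its predicted place in the scene view, and the pin estimate fits both views. I'll descend.

Request:
apply_moves:
  claw: [0.002,0.002,0.002,0.002,0.002,0.002,0.002]
  xyz:
    - [0.001,-0.0005,0.005]
    - [0.001,-0.0005,0.01]
    - [0,0,0.01]
    - [0,0,0.007]
    - [0,0,0.004]
    - [0,0,0.002]
    - [0,0,0]
  twist:
    - [-0.001,-0.002,0]
    - [0,0,0]
    - [0,0,0]
    - [0,0,0]
    - [0,0,0]
    - [0,0,0]
    - [0,0,0]

```text
clock: 20.1
position: [0.4897, 0.2125, 0.2936]
tool_rot: [3.142, 0.0, 0.627]
force: [0.2, -0.0, -1.1]
grip_width: 0.0075
finger_force: 45.7
```

```bash
python3 - <<'E'
from h import *
go([.490,.212,.2855],.626); F=[]
f=bot.grab_frame('scene')
p=bot.observe()['position']; print('tip px',proj(f,p-[0,0,.1005]),'pin',proj(f,[.49,.212,.185]))
H=cv2.cvtColor(f['img'],cv2.COLOR_RGB2HSV)[165:195,245:272].astype(int)
m=((H[...,0]>8)&(H[...,0]<22)&(H[...,1]>90)&(H[...,2]>60))
for r in range(30): print(165+r,''.join('#' if m[r,c] else ('o' if H[r,c,2]>110 else '.') for c in range(27)))
E
```

```text
pos [0.4897 0.2125 0.2936] rot [3.1416e+00 2.0000e-04 6.2700e-01] q [-1.12  0.37  0.81  1.75 -0.29  1.15 -1.16] F [ 0.2 -0.  -1.1] w 0.0075 t 20.1
twist [0.     0.0002 0.001 ] shift after [-0.      0.0005  0.0081]
tip px (np.float64(256.9568505783431), np.float64(182.71646621365977)) pin (np.float64(257.472595517073), np.float64(184.93480362827677))
165 oooooooo###ooooooooooo#####
166 oooooooo####oooooooooo#####
167 oooooooo####oooooooooo#####
168 oooooooo####ooooooooooo####
169 oooooooo####..ooooooooo####
170 ooooooo.####....ooooooo.###
171 oooooo..####......ooooooo##
172 ooooo...#####......oooooooo
173 oooo....#####.......ooooooo
174 ooo.....#####..........oooo
175 oo.......####..........oooo
176 o........####...........ooo
177 .........####oooooooooooooo
178 .....oooo####oooooooooooooo
179 ..ooooooo####oooooooooooooo
180 oooooooooo###oooooo..oooooo
181 oooooooooo####.........oooo
182 ooooo.....####.........oooo
183 oo.........#o..........oooo
184 o..........ooo.........oooo
185 o.........oooo..........ooo
186 o..........ooo..........ooo
187 oo..........o...........ooo
188 oo......................ooo
189 oo......................ooo
190 oo......................ooo
191 oo.......................oo
192 oo.......................oo
193 oo.......................oo
194 ooo......................oo
```

Request:
apply_moves:
  claw: [0.002,0.002,0.002,0.002,0.002,0.002,0.002,0.002,0.002]
  xyz:
    - [0,0.0005,0.002]
    - [0,0,0.002]
    - [0,0,0.002]
    - [0,0,0.001]
    - [0,0,0.001]
    - [0,0,0.001]
    - [0,0,0.001]
    - [0,0,0.001]
    - [0,0,0]
  twist:
    - [0,0,0]
    - [0,0,0]
    - [0,0,0]
    - [0,0,0]
    - [0,0,0]
    - [0,0,0]
    - [0,0,0]
    - [0,0,0]
    - [0,0,0]

```text
clock: 21.05
position: [0.49, 0.2121, 0.2827]
tool_rot: [3.142, -0.0, 0.627]
force: [0.1, 0.6, 2.1]
grip_width: 0.0072
finger_force: 46.0
```

```bash
cat > fz.py <<'E'
from h import *
F=[]
for i in range(8): f=bot.grab_frame('scene'); F.append(np.r_[bot.observe()['force'],bot.observe()['moment']])
print('mean F',np.mean(F,0).round(2)); go([.49,.212,.279],.627)
E
python3 fz.py
```

```text
mean F [-0.53 -0.05  1.9   0.02  0.09 -0.01]
pos [0.49   0.2121 0.2828] rot [ 3.1416 -0.      0.6271] q [-1.11  0.38  0.81  1.76 -0.3   1.13 -1.15] F [-0.7 -0.4  1.9] w 0.0073 t 21.45
twist [ 0.     -0.      0.0001] shift after [-0.0001  0.0001  0.0038]
```

Request:
apply_moves:
  claw: [0.002,0.002,0.002]
  xyz:
    - [0,0,0.001]
    - [0,0,0.001]
    - [0,0,0.001]
  twist:
    - [0,0,0]
    - [0,0,0]
    - [0,0,0]

```text
clock: 21.75
position: [0.49, 0.2122, 0.2796]
tool_rot: [3.142, -0.0, 0.627]
force: [-0.6, -0.5, 4.1]
grip_width: 0.0072
finger_force: 46.1
```

```bash
python3 fz.py
```

```text
mean F [-0.33 -0.    2.71  0.02  0.09 -0.01]
pos [0.49   0.2121 0.2798] rot [ 3.1416e+00 -1.0000e-04  6.2710e-01] q [-1.11  0.38  0.81  1.77 -0.31  1.12 -1.15] F [-1.1 -0.1  2.6] w 0.0073 t 22.15
twist [ 0.     -0.0001  0.0001] shift after [-0.0001  0.0001  0.0008]
```

Request:
apply_moves:
  claw: [0.002,0.002,0.002]
  xyz:
    - [0,0,0.001]
    - [0,0,0.0005]
    - [0,0,0]
  twist:
    - [0,0,0]
    - [0,0,0]
    - [0,0,0]

```text
clock: 22.45
position: [0.49, 0.2121, 0.2782]
tool_rot: [-3.142, 0.0, 0.627]
force: [-0.3, -0.0, 4.1]
grip_width: 0.0076
finger_force: 46.2
```

```bash
python3 fz.py
```

```text
mean F [ 0.15  0.26  3.33  0.    0.07 -0.01]
pos [0.49   0.2121 0.2782] rot [3.1416 0.     0.6271] q [-1.11  0.39  0.8   1.77 -0.31  1.12 -1.15] F [-0.1  0.3  3.6] w 0.0074 t 22.85
twist [0.     0.     0.0001] shift after [-0.0001  0.0001 -0.0008]
```

The force slope matches the pin spring (0.3 N/mm), so the tip is on the pin at about 6 to 7 mm. I'll add a last small increment.

Request:
apply_moves:
  claw: [0.002,0.002,0.002]
  xyz:
    - [0,0,0.0006]
    - [0,0,0]
    - [0,0,0]
  twist:
    - [0,0,0]
    - [0,0,0]
    - [0,0,0]

```text
clock: 23.15
position: [0.49, 0.2121, 0.2776]
tool_rot: [3.142, 0.0, 0.627]
force: [-0.0, 0.2, 4.0]
grip_width: 0.0073
finger_force: 46.3
```

```bash
python3 fz.py; python3 - <<'E'
from h import *
f=bot.grab_frame('scene'); H=cv2.cvtColor(f['img'],cv2.COLOR_RGB2HSV)[165:195,245:272].astype(int)
m=((H[...,0]>8)&(H[...,0]<22)&(H[...,1]>90)&(H[...,2]>60))
for r in range(8,26): print(165+r,''.join('#' if m[r,c] else ('o' if H[r,c,2]>110 else '.') for c in range(27)))
E
```

```text
mean F [-0.1   0.1   3.41  0.03  0.08 -0.01]
pos [0.49   0.2121 0.2776] rot [3.1416e+00 1.0000e-04 6.2710e-01] q [-1.11  0.39  0.8   1.77 -0.31  1.12 -1.15] F [-0.1 -0.5  3.1] w 0.0073 t 23.55
twist [0.     0.0001 0.0001] shift after [-0.      0.0001 -0.0014]
173 oooo.....####.......ooooooo
174 ooo......####..........oooo
175 oo.......####..........oooo
176 o........####...........ooo
177 .........####oooooooooooooo
178 .....ooooo###oooooooooooooo
179 ..oooooooo####ooooooooooooo
180 oooooooooo####oooo...oooooo
181 oooooooooo####.........oooo
182 ooooo.....####.........oooo
183 oo........####.........oooo
184 o.........####.........oooo
185 o.........####..........ooo
186 o..........###..........ooo
187 oo.........##oo.........ooo
188 oo..........oo..........ooo
189 oo......................ooo
190 oo......................ooo
```

The tip is on the pin with about 3.8 N, roughly 7 mm down. I'm handing in.

```bash
python3 -c "
from workcell import bot
print(bot.job_done())"
```

```text
the job is handed in; nothing more can be done
None
```

I turned the dial clockwise to its stop and handed the job in at about 23.6 s, with the upright spatula in the gripper holding the float pin down by an estimated 7 of its 8 mm (about 3.8 N); the hand-in gave no verdict.

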